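# Square a microscope stage plate up against the fixture stops

### The arm

A 6-joint arm with a two-finger parallel gripper is mounted at the origin on the work surface. World frame = base frame: x ahead of the robot, y to its left, z up, the work surface at z = 0. Lengths are in m, angles in degrees, forces in N, time in s.
With the tool pointing down it reaches from about 0.3 to 0.825 m from the base axis. Payload 5.4 kg.
Tool frame: the origin (TCP) lies at the very end of the fingers, on their centre line; the grasp point (between the pads) lies bot.grip_depth behind it (bot.grip_depth is the distance from the TCP to the grasp point, in m); z points along the fingers, y is the line along which they close (so a half turn about z gives the same grasp; the last joint's range is limited). The gripper opens to 92 mm and grips with 3 to 60 N. Pads are 20 mm wide; open, the fingers measure 128 mm over their backs; the gripper's body (75 mm by 189 mm) begins 69 mm behind the grasp point.
Start: joints at [52.019, 9.076, 91.501, -0, 79.423, -12.038], TCP at [0.252, 0.517, 0.175] pointing down, gripper open.
Joint ranges: [-166.64, 166.64], [-54.1, 131.32], [10.49, 154.53], [-73.88, 253.88], [9.74, 151.15], [-171.62, 171.62]. Speed limits (degrees/s): [147.25, 147.25, 180, 180, 180, 180].

### API

Orientations are given as [roll, pitch, yaw] about the fixed x, y, z axes, in that order (R = Rz(yaw) Ry(pitch) Rx(roll)).
In Python, from bench import monitor, cams, hand_in, bot gives the robot as it stands.
- The arm moves only by the tool jog_arm, never from a script. Its argument "deltas" is a list that holds one entry, the list of rows, each a list of 6 numbers: the shift along the tool's x, y, z in m, then the turn, a rotation vector about the tool's x, y, z in rad. In form: [[[x, y, z, rx, ry, rz], ...]]. A call has 1 to 20 rows; each row is the pose to reach, as a shift and turn from the pose commanded when the call began, along the tool's axes at that moment; what a row does not reach only later rows make up. A row lasts 1/12 s, in which the tool goes at most 41.7 mm and 7.16 degrees, less where a joint would pass 70% of its speed; a pose out of reach is approached as far as the arm can. A call with a gripper value outside its range is refused whole. "hand" is the gripper's target within -1 to 1 (fully open at 1, half-way at 0, shut at -1), set as the call begins (left out, the last holds). The fingers move at their own pace and stop on an object; "force" is the grip in N (left out, the last holds). Time passes only in rows, so rows that repeat a pose let the fingers close. It gives the time, the measured TCP pose, the force, the opening and the grip force at its end, in the units of the state.
- monitor.observe(): the state, without advancing time (a new reading comes with each control period).
- cams.grab_frame(name): name is "scene" or "top" or "wrist"; returns the picture (420x560x3 uint8, red, green, blue); there is no depth.
- cams.camera_model(name): a dict with "camera_matrix" (3x3 intrinsics, pixels), "rvec" (rotation vector, rad) and "tvec" (3), from world to camera coordinates, as OpenCV has them. Camera axes: x right, y down, z forward; pixel columns grow to the right and rows downward; lengths in m; the calibration is good to about 2 mm. A picture is of the moment at which its call begins: read the wrist's pose just before it. camera_model takes no time and is no camera call; for the wrist camera it gives the pose at the moment of the call.
- hand_in(): hands the job in; it is judged then, once.
The state is a dict: "t": time; "joints": joint angles; "qd": joint speeds; "effort": joint torques, N m; "tool_pos": TCP position; "tcp_rot": TCP orientation; "force": force on the tool from outside, world axes, zero at the start; "torque": the same for the moment, N m; "gripper_width": opening from 0.0 (shut) to 1.0 (fully open); "grasp_force": force on a finger pad.
Only numpy, scipy, OpenCV 4.12 (cv2) and the standard library are available. Lean on these libraries where they do the work, as an engineer would, in place of code of your own. Each camera call takes 0.05 s, during which the arm holds its last target. There are 200 camera calls.

### The job

Square up the black microscope stage plate on the breadboard for its inspection: with the fingertips, push it along the board until its long back edge lies flush along the dark steel back rail and its end is up against the brass end stop, then let go of it. Only push it, never lift or tip it, and leave the eyepiece, objective, screwdriver and bottle where they are.

Things in the scene. Friction and masses are not known exactly. Their poses are not given: they have to be found in the camera images.
- board: Aluminium breadboard fixed on the blue mat, 300 (its x) x 450 (y) x 12.7 mm, grid of small dark holes. Origin: centre of its underside, at z = 0.004; its top is at z = 0.0167. +x points away from the robot (turned up to 0.2 rad), +y left. Along its far edge a fixed dark steel back rail, 430 mm long (y), 20 mm wide, stands 16 mm above its top.
- rail_face (a point): Point at mid length and mid height (8 mm above the board's top) of the back rail's flat face that looks to the robot; 115 mm from the board's centre along the board's +x. Axes as the board's: the face is the plane through this point across x.
- end_stop: Brass end stop bar fixed on the board at its left or right end (varies; the eyepiece is then at the other), 80 (its x) x 24 (y) x 16 mm high; two screw heads stand 3 mm higher. Axes as the board's. Origin: centre of its underside, on the board's top. The stopping face is the long side towards the middle of the board, 12 mm from the origin.
- stage: Loose black stage plate lying flat on the board: 120 (its x) x 140 (y) x 14 mm, 0.4-0.85 kg, slides at 2 to 6 N (jerks to 16 N above 5 cm/s). Hole through the middle, 32 (x) x 48 (y) mm. Clip screws on top 6 mm high at x +42, y +/-48 mm. Origin: centre of its underside. +x points to its long back edge, away from the robot (within 0.3 rad of the board's), +y left.
- stage_back_left (a point): Back left corner of the stage plate (its x +60, y +70 mm), at half its thickness, 7 mm above its underside; axes as the plate's.
- stage_back_right (a point): Back right corner of the stage plate (its x +60, y -70 mm), at half its thickness; axes as the plate's.
- eyepiece: Loose microscope eyepiece standing on the breadboard at the other end from the brass stop: black, 34 mm across and 45 mm high (narrower, 23 mm, above 28 mm), origin at the centre of its underside. To be left alone.
- objective: Loose steel objective with a yellow ring, standing on the mat left of the board, 25 mm across, 44 mm high, origin at the centre of its underside. To be left alone.
- screwdriver: Red handled screwdriver, 160 mm long, lying loose on the mat left of the board. To be left alone.
- bottle: White dropper bottle with black cap, loose, standing on the mat right of the board, 40 mm across, 90 mm high, origin at the centre of its underside. To be left alone.
There are look-alikes about, which are no part of the job. Several things have the shape of the stage; the one meant has the colours described above.

How it is judged (in metres and radians):
At the end, for the whole second after the job is handed in: The stage plate lies flat and still on the breadboard, both its back corners within 2.5 mm of the back rail's face, and its end face within 2.5 mm of the brass end stop (x of each of stage_back_left, stage_back_right in the frame of rail_face above -0.0025 m and y of stage in the frame of end_stop between -0.0845 and 0.0845 m and y of stage in the frame of board between -0.16 and 0.16 m and z of stage in the frame of board below 0.0157 m and angle between stage's own z axis and vertical below 0.03 rad and linear speed of stage below 0.01 m/s and angular speed of stage below 0.05 rad/s); the robot touches nothing.
It fails at once if the stage plate is lifted off the breadboard, tipped up or carried (z of stage in the frame of board above 0.0187 m or angle between stage's own z axis and vertical above 0.1 rad).
It fails at once if the eyepiece is moved (distance of eyepiece from where it was at the start of the episode above 0.012 m).
It fails at once if the objective is moved (distance of objective from where it was at the start of the episode above 0.012 m).
It fails at once if the bottle is moved (distance of bottle from where it was at the start of the episode above 0.012 m).
It fails at once if the screwdriver is moved (distance of screwdriver from where it was at the start of the episode above 0.012 m).
It also fails if it takes over 46 s, if anything falls off the work surface, if the arm or the gripper's body presses on something with over 40 N, if the wrist force passes 120 N, or if a joint passes its speed limit or range.

## Working session

There is one attempt and no reset: what is moved stays moved. The work goes in short steps, Python scripts to look and compute and a tool call to move; the robot and the scene stay as the last step left them, time stands still between calls to the robot, and variables do not carry over. Pictures are saved under pics/ and viewed, at most 10 in all, crops included, and the job is handed in when it is done.

Besides the shell and the picture viewer there is one more tool, called after "Emit:" by a JSON object that holds its "method" and its "body". jog_arm: Moves the arm, as the interface text tells. Its arguments: {"type":"object","properties":{"deltas":{"type":"array"},"hand":{"type":"number"},"force":{"type":"number"}},"required":["deltas"]}

```bash
mkdir -p pics
cat > h.py <<'E'
import numpy as np, cv2
from bench import monitor, cams, hand_in, bot
def grab(n,name):
    m=cams.camera_model(n); im=cams.grab_frame(n); cv2.imwrite(f'pics/{name}.png',im[:,:,::-1]); return im,m
def ray(m,px,z):
    K=np.array(m['camera_matrix']);R=cv2.Rodrigues(np.array(m['rvec'],float))[0];t=np.array(m['tvec'],float).ravel()
    px=np.atleast_2d(np.array(px,float)); d=np.c_[(px[:,0]-K[0,2])/K[0,0],(px[:,1]-K[1,2])/K[1,1],np.ones(len(px))]@R
    c=-R.T@t; return c+d*((z-c[2])/d[:,2])[:,None]
def proj(m,P): return cv2.projectPoints(np.array(P,float).reshape(-1,3),np.array(m['rvec'],float),np.array(m['tvec'],float),np.array(m['camera_matrix']),None)[0].reshape(-1,2)
E
python3 - <<'E'
from h import *
s=monitor.observe();print(s, bot.grip_depth)
a,m=grab('top','top0');b,_=grab('scene','sc0')
E
```

```text
{'t': 0.0, 'joints': array([ 5.20198953e+01,  9.11238476e+00,  9.15696924e+01,  7.38579330e-04,
        7.94218303e+01, -1.20386728e+01]), 'qd': array([-0.01149109,  0.02168286,  0.03606449, -0.08305791,  0.04939415,
        0.00315985]), 'effort': array([ 1.70674975e-04, -3.85582316e+01, -3.22102010e+01,  7.01668253e-02,
        3.80761502e-02, -1.12909188e-04]), 'tool_pos': array([0.2511346 , 0.51651174, 0.17414326]), 'tcp_rot': array([-1.79898529e+02, -2.23819914e-02,  1.54058412e+02]), 'force': array([-0.22754097, -0.03784638,  0.70745452]), 'torque': array([-0.00477992,  0.02005671,  0.00980153]), 'grasp_force': 0.0, 'gripper_width': 0.9977765657879826} 0.0187
```

View pics/top0.png

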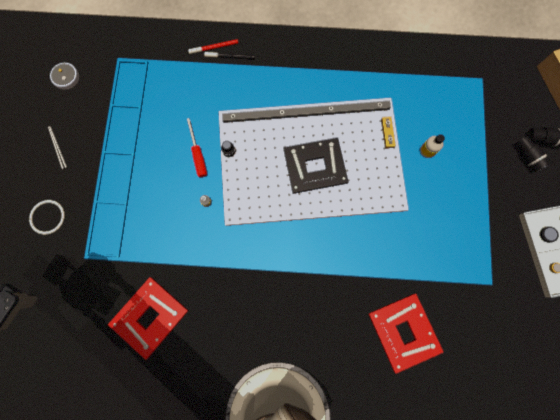

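View pics/sc0.png

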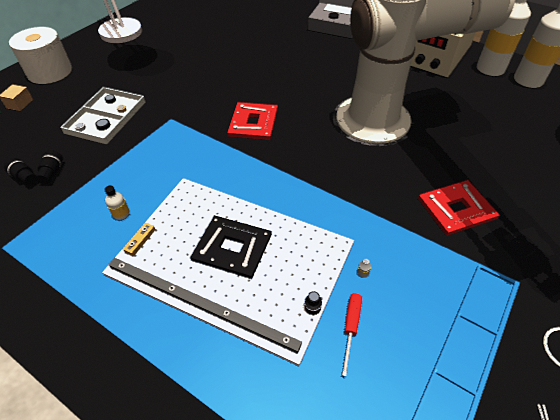

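The top view shows the black plate at about (316,165), the brass stop on the right at (389,132), the rail along (222-390,110), the eyepiece at (228,148) and the red look-alikes at (148,318) and (406,333). The black plate on the board is the one meant. I'll confirm it in an enlarged crop and measure it.

Run:
```python
from h import *
im=cv2.imread('pics/top0.png')[:,:,::-1].astype(int); m=cams.camera_model('top')
cv2.imwrite('pics/crop0.png',cv2.resize(im[85:235,205:455,::-1].astype(np.uint8),None,fx=3,fy=3,interpolation=cv2.INTER_CUBIC))
R,G,B=im[...,0],im[...,1],im[...,2]
def rect(mask,z,lab):
    c=max(cv2.findContours(mask.astype(np.uint8),0,1)[0],key=cv2.contourArea)
    r=cv2.minAreaRect(c); px=cv2.boxPoints(r); P=ray(m,px,z)
    print(lab,px.round(1).tolist(),'\n',P.round(4).tolist(),'c',P.mean(0).round(4),'sides',[round(float(np.linalg.norm(P[i]-P[(i+1)%4])),4) for i in range(4)],'ang',[round(float(np.degrees(np.arctan2(*(P[(i+1)%4]-P[i])[1::-1]))),2) for i in range(2)])
sat=im.max(2)-im.min(2); roi=np.zeros(R.shape,bool); roi[85:235,205:415]=1
rect(roi&(sat<60)&(R>110),.0167,'board')
d=roi&(im.max(2)<70); d[:130]=0; d[:,:270]=0; d[:,370:]=0
rect(cv2.morphologyEx(d.astype(np.uint8),2,np.ones((3,3))),.0307,'stage')
rect(roi&(R-B>60)&(R>120)&(np.arange(560)>375),.0327,'stop')
```

```text
board [[215.3000030517578, 110.9000015258789], [398.5, 96.30000305175781], [407.6000061035156, 210.60000610351562], [224.39999389648438, 225.3000030517578]] 
 [[0.7219, 0.2072, 0.0167], [0.7928, -0.2653, 0.0167], [0.4895, -0.2878, 0.0167], [0.4249, 0.1558, 0.0167]] c [ 0.6073 -0.0476  0.0167] sides [0.4778, 0.3042, 0.4483, 0.3014] ang [-81.47, -175.75]
stage [[283.79998779296875, 147.8000030517578], [339.0, 137.39999389648438], [347.5, 182.39999389648438], [292.20001220703125, 192.8000030517578]] 
 [[0.6272, 0.0239, 0.0307], [0.6634, -0.1127, 0.0307], [0.5477, -0.1371, 0.0307], [0.513, -0.0037, 0.0307]] c [ 0.5878 -0.0574  0.0307] sides [0.1413, 0.1183, 0.1378, 0.1175] ang [-75.19, -168.11]
stop [[381.3999938964844, 117.19999694824219], [390.70001220703125, 115.80000305175781], [395.29998779296875, 145.8000030517578], [386.0, 147.1999969482422]] 
 [[0.7236, -0.2178, 0.0327], [0.729, -0.2411, 0.0327], [0.6492, -0.253, 0.0327], [0.644, -0.23, 0.0327]] c [ 0.6864 -0.2355  0.0327] sides [0.0239, 0.0807, 0.0235, 0.0806] ang [-77.09, -171.55]
```

View pics/crop0.png

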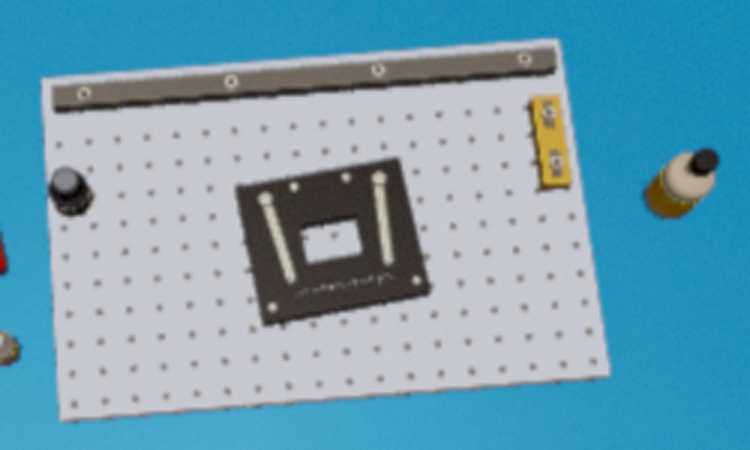

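The crop confirms it: the black plate with two steel clips lies on the board, the brass stop is on the right, and the eyepiece is on the left. Next I'll compute the frames.

```bash
cat >> h.py <<'E'
def frame(P0,th): c,s=np.cos(th),np.sin(th); return np.array(P0)[:2],np.array([[c,-s],[s,c]])
E
python3 - <<'E'
from h import *
m=cams.camera_model('top'); cr=lambda L:[(205+(x+.5)/3-.5,85+(y+.5)/3-.5) for x,y in L]
B=ray(m,cr([(42,78),(558,39),(609,375),(62,420)]),.0167)[:,:2]
S=ray(m,cr([(237,185),(399,158),(429,290),(264,325)]),.0307)[:,:2]
for n,P in(('board',B),('stage',S)):
    y=(P[0]-P[1]+P[3]-P[2]);x=(P[0]-P[3]+P[1]-P[2])
    print(n,P.round(4).tolist(),P.mean(0).round(4),np.linalg.norm(y)/2,np.linalg.norm(x)/2,'yaw',np.degrees(np.arctan2(x[1],x[0])),np.degrees(np.arctan2(-y[0],y[1])))
E_=ray(m,cr([(70,192)]),.02);print('eyepiece',E_)
w=cams.camera_model('wrist');R=cv2.Rodrigues(np.array(w['rvec'],float))[0];c=-R.T@np.array(w['tvec']).ravel()
print('wrist cam',c,R[2],R[0],w['camera_matrix'])
E
```

```text
board [[0.7232, 0.1985], [0.7876, -0.2451], [0.4919, -0.288], [0.4266, 0.1537]] [ 0.6073 -0.0452] 0.4473402650638388 0.29941609106863 yaw 8.422725919557116 8.339387396849965
stage [[0.6311, 0.0244], [0.6634, -0.1093], [0.5504, -0.1375], [0.5125, -0.0048]] [ 0.5894 -0.0568] 0.13779116719161014 0.11928311471892618 yaw 13.930834802767595 14.776516336000462
eyepiece [[0.62006581 0.16440632 0.02      ]]
wrist cam [0.19064186 0.54609645 0.38346104] [ 0.21807381 -0.10735951 -0.97000915] [ 0.4382116   0.89887132 -0.00096897] [[298.87698509   0.         280.00856107]
 [  0.         298.87698509 206.19700573]
 [  0.           0.           1.        ]]
```

```bash
cat >> h.py <<'E'
from scipy.spatial.transform import Rotation as Ro
def delta(p,yaw,pose=None):
    s=monitor.observe(); Rt=Ro.from_euler('xyz',s['tcp_rot'],degrees=True); T=Ro.from_euler('xyz',[180,0,yaw],degrees=True)
    d=Rt.inv().apply(np.array(p)-s['tool_pos']); r=(Rt.inv()*T).as_rotvec(); print('t',s['t'],'pos',s['tool_pos'].round(4),s['tcp_rot'].round(2),'F',s['force'].round(2),'delta',d.round(4),r.round(4))
OB=np.array([.6073,-.0452]); TB=np.radians(8.38)
def b2w(x,y): return OB+np.array([np.cos(TB)*x-np.sin(TB)*y,np.sin(TB)*x+np.cos(TB)*y])
def w2b(p): d=np.array(p)[:2]-OB; return np.array([np.cos(TB)*d[0]+np.sin(TB)*d[1],-np.sin(TB)*d[0]+np.cos(TB)*d[1]])
E
python3 -c "
from h import *
delta([.505,-.078,.174],194.3); print(w2b([.5894,-.0568]),w2b([.505,-.078]),w2b([.62,.1644]))"
```

```text
t 0.1 pos [0.2512 0.5166 0.1742] [-1.7991e+02 -2.0000e-02  1.5406e+02] F [ 0.34 -0.16 -0.3 ] delta [-0.4884 -0.4236  0.0008] [-0.0014 -0.0009 -0.7024]
[-0.01939944 -0.00886745] [-0.10598797 -0.01754084] [0.04311103 0.20551129]
```

Emit:
{"method": "jog_arm", "body": {"deltas": [[[-0.488,-0.424,0,0,0,-0.702],[-0.488,-0.424,0,0,0,-0.702],[-0.488,-0.424,0,0,0,-0.702],[-0.488,-0.424,0,0,0,-0.702],[-0.488,-0.424,0,0,0,-0.702],[-0.488,-0.424,0,0,0,-0.702],[-0.488,-0.424,0,0,0,-0.702],[-0.488,-0.424,0,0,0,-0.702],[-0.488,-0.424,0,0,0,-0.702],[-0.488,-0.424,0,0,0,-0.702],[-0.488,-0.424,0,0,0,-0.702],[-0.488,-0.424,0,0,0,-0.702],[-0.488,-0.424,0,0,0,-0.702],[-0.488,-0.424,0,0,0,-0.702],[-0.488,-0.424,0,0,0,-0.702],[-0.488,-0.424,0,0,0,-0.702],[-0.488,-0.424,0,0,0,-0.702],[-0.488,-0.424,0,0,0,-0.702],[-0.488,-0.424,0,0,0,-0.702],[-0.488,-0.424,0,0,0,-0.702]]], "hand": 1}}

```text
t: 1.77
tool_pos: [0.5043, -0.0762, 0.1748]
tcp_rot: [179.9, -0.0, -165.6]
force: [-0.4, -1.0, 0.4]
gripper_width: 1.001
grasp_force: 0.0
```

```bash
python3 -c "
from h import *
delta([.505,-.078,.03],194.3); grab('wrist','w1')
m=cams.camera_model('wrist'); print(m['rvec'],m['tvec'])"
```

```text
t 1.7667 pos [ 0.5043 -0.0762  0.1748] [ 1.7994e+02 -3.0000e-02 -1.6564e+02] F [-0.4  -1.05  0.43] delta [-0.0003 -0.0021  0.1448] [ 0.001  -0.0005  0.001 ]
[-1.82671845 -2.35184815 -0.29284039] [ 0.19892286 -0.48364056  0.27495073]
```

View pics/w1.png

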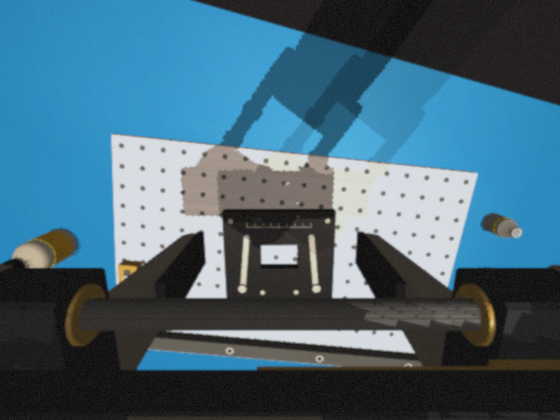

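The wrist view, with the robot side up, shows the plate's front edge from (221,210) to (336,211), the rail below it from about (150,338) to (425,353), and the stop on the left at (130,270). The fingers straddle the plate's middle.

```bash
python3 -c "
from h import *
m=cams.camera_model('wrist')
im=cv2.imread('pics/w1.png'); g=im.max(2).astype(int)
F=ray(m,[(221,209.5),(336,211)],.0307); print(F, np.linalg.norm(F[0]-F[1]), np.degrees(np.arctan2((F[1]-F[0])[0]*-1,(F[1]-F[0])[1])), [w2b(f) for f in F])
Bc=ray(m,[(111,135),(477,173)],.0167); print(Bc,[w2b(f) for f in Bc])
print([ (c,g[318:370:1,c].tolist()) for c in (250,350)])"
```

```text
[[ 0.54672596 -0.14007235  0.0307    ]
 [ 0.51378494 -0.00325321  0.0307    ]] 0.14072877729411865 13.537074006016603 [array([-0.07375379, -0.0850315 ]), array([-0.0864034 ,  0.05512761])]
[[ 0.49319922 -0.28771748  0.0167    ]
 [ 0.42717525  0.15493557  0.0167    ]] [array([-0.1482265, -0.2232994]), array([-0.14903431,  0.22424974])]
[(250, [48, 52, 50, 52, 52, 51, 52, 53, 55, 51, 50, 87, 161, 215, 224, 224, 224, 223, 222, 211, 168, 93, 42, 36, 27, 36, 32, 59, 84, 101, 106, 105, 106, 106, 105, 104, 107, 108, 107, 127, 166, 188, 193, 193, 195, 192, 190, 191, 190, 194, 187, 160]), (350, [50, 53, 52, 52, 53, 53, 54, 51, 54, 52, 57, 86, 160, 216, 224, 224, 225, 222, 224, 222, 224, 226, 225, 226, 225, 225, 223, 220, 195, 134, 68, 37, 35, 36, 38, 41, 64, 91, 102, 104, 103, 105, 106, 107, 108, 106, 102, 97, 87, 75, 65, 55])]
```

Emit:
{"method": "jog_arm", "body": {"deltas": [[[0,0,0.04,0,0,0],[0,0,0.08,0,0,0],[0,0,0.11,0,0,0],[0,0,0.135,0,0,0],[0,0,0.148,0,0,0],[0,0,0.154,0,0,0],[0,0,0.154,0,0,0],[0,0,0.154,0,0,0]]]}}

```text
t: 2.48
tool_pos: [0.5054, -0.0772, 0.022]
tcp_rot: [-180.0, 0.1, -165.7]
force: [0.2, 0.0, 0.8]
gripper_width: 1.001
grasp_force: 0.0
```

```bash
python3 -c "
from h import *
p=b2w(45,-0) 
s=monitor.observe(); print('board',w2b(s['tool_pos'])); q=b2w(-.075,-.012); delta([*q,.0205],188.38)"
```

```text
board [-0.10544786 -0.01680273]
t 2.4833 pos [ 0.5054 -0.0772  0.022 ] [-1.7996e+02  6.0000e-02 -1.6565e+02] F [0.15 0.03 0.85] delta [-0.0308  0.0016  0.0015] [-0.0006  0.001   0.1042]
```

Emit:
{"method": "jog_arm", "body": {"deltas": [[[-0.003,0,0.001,0,0,0],[-0.006,-0.0005,0.001,0,0,0],[-0.009,-0.001,0.001,0,0,0],[-0.012,-0.001,0.001,0,0,0],[-0.0145,-0.0015,0.001,0,0,0],[-0.017,-0.002,0.001,0,0,0],[-0.0195,-0.002,0.001,0,0,0],[-0.022,-0.0025,0.001,0,0,0.005],[-0.0245,-0.0025,0.001,0,0,0.013],[-0.027,-0.003,0.001,0,0,0.021],[-0.0295,-0.003,0.001,0,0,0.029],[-0.032,-0.0035,0.001,0,0,0.037],[-0.0345,-0.0035,0.001,0,0,0.045],[-0.037,-0.004,0.001,0,0,0.053],[-0.0395,-0.004,0.001,0,0,0.061],[-0.042,-0.0045,0.001,0,0,0.069],[-0.0445,-0.0045,0.001,0,0,0.078],[-0.047,-0.005,0.001,0,0,0.087],[-0.0495,-0.005,0.001,0,0,0.096],[-0.052,-0.0055,0.001,0,0,0.104]]]}}

```text
t: 4.15
tool_pos: [0.5568, -0.0702, 0.0201]
tcp_rot: [180.0, -0.0, -171.7]
force: [-0.1, 0.2, -0.4]
gripper_width: 1.002
grasp_force: 0.0
```

```bash
python3 -c "
from h import *
s=monitor.observe(); print('board',w2b(s['tool_pos'])); q=b2w(-.023,-.022); delta([*q,.0205],188.38); grab('wrist','w2')"
```

```text
board [-0.05355333 -0.01733389]
t 4.15 pos [ 0.5568 -0.0702  0.0201] [ 1.8000e+02 -1.0000e-02 -1.7173e+02] F [-0.09  0.17 -0.42] delta [-0.0306 -0.0046 -0.0004] [ 0.     -0.0001 -0.0019]
```

View pics/w2.png

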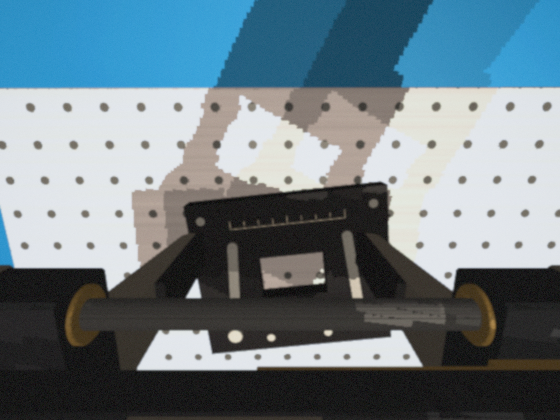

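```bash
python3 -c "
from h import *
m=cams.camera_model('wrist')
F=ray(m,[(187,206),(386,184)],.0307); print([w2b(f).round(4) for f in F], np.linalg.norm(F[0]-F[1]))
s=monitor.observe();Rt=Ro.from_euler('xyz',s['tcp_rot'],degrees=True)
for d in ([0,-.046,0],[0,-.064,0],[0,.046,0],[0,.064,0],[.01,0,0]): print(d,proj(m,s['tool_pos']+Rt.apply(d)))
im,_=grab('top','top1'); cv2.imwrite('pics/crop1.png',cv2.resize(im[85:235,205:455,::-1],None,fx=3,fy=3,interpolation=2)); grab('scene','sc1')
print(s['force'],monitor.observe()['force'])"
```

```text
[array([-0.0712, -0.0817]), array([-0.0861,  0.0534])] 0.13593511584671863
[0, -0.046, 0] [[218.11140315 226.23799645]]
[0, -0.064, 0] [[193.58144507 226.26577892]]
[0, 0.046, 0] [[343.42372561 226.09606855]]
[0, 0.064, 0] [[367.92903137 226.06831401]]
[0.01, 0, 0] [[280.77855577 213.03369421]]
[-0.34271251  0.41020107  1.37867587] [-0.53796607 -0.67600758 -0.30138001]
```

View pics/sc1.png

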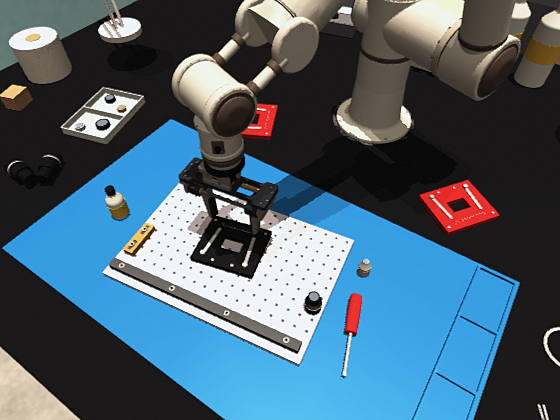

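The scene shows the plate unmoved, with the open fingertips out over its front part at (215,225)-(270,240). I'll zoom the wrist view to see the tips.

```bash
python3 -c "
import cv2
a=cv2.imread('pics/w2.png')[170:370,90:470];b=cv2.imread('pics/sc1.png')[170:290,170:300]
cv2.imwrite('pics/z1.png',cv2.resize(a,None,fx=2,fy=2)); cv2.imwrite('pics/z2.png',cv2.resize(b,None,fx=4.5,fy=4.5,interpolation=2))"
```

```text
(no output)
```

View pics/z2.png

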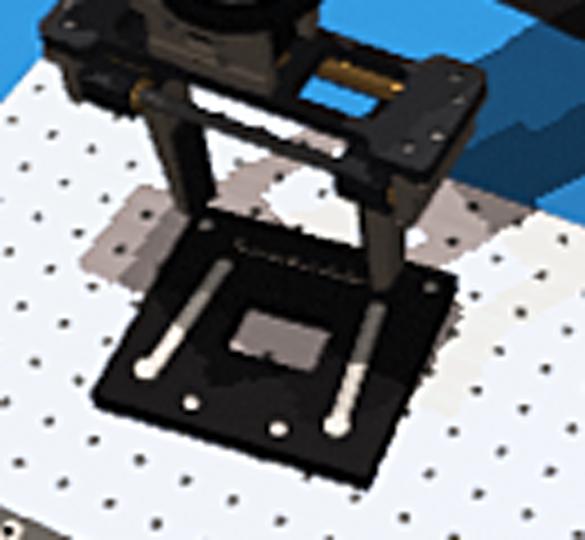

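```bash
python3 -c "
from h import *
s=monitor.observe();Rt=Ro.from_euler('xyz',s['tcp_rot'],degrees=True);sc=cams.camera_model('scene');w=cams.camera_model('wrist')
for y in (.046,.064,-.046,-.064):
  for z in (0,-.011,-.02): 
    P=s['tool_pos']+Rt.apply([-.01,y,z]); p=proj(sc,P)[0]; print(y,z,((p-170)*4.5).round(),proj(w,P).round(),proj(w,s['tool_pos']+Rt.apply([.01,y,z])).round())
P=[[*b2w(-.07,-.08),z] for z in(.0167,.0307)]; print(((proj(sc,P)-170)*4.5).round())
P=[[*b2w(-.086,.053),z] for z in(.0167,.0307)]; print(((proj(sc,P)-170)*4.5).round())"
```

```text
0.046 0 [365. 335.] [[343. 239.]] [[344. 213.]]
0.046 -0.011 [363. 322.] [[346. 244.]] [[347. 217.]]
0.046 -0.02 [362. 311.] [[349. 249.]] [[350. 221.]]
0.064 0 [398. 348.] [[367. 239.]] [[369. 213.]]
0.064 -0.011 [396. 335.] [[371. 244.]] [[374. 217.]]
0.064 -0.02 [395. 324.] [[375. 249.]] [[378. 221.]]
-0.046 0 [202. 270.] [[219. 239.]] [[217. 213.]]
-0.046 -0.011 [199. 257.] [[216. 245.]] [[214. 217.]]
-0.046 -0.02 [196. 246.] [[213. 249.]] [[211. 221.]]
-0.064 0 [171. 258.] [[195. 239.]] [[193. 213.]]
-0.064 -0.011 [167. 245.] [[190. 245.]] [[188. 217.]]
-0.064 -0.02 [165. 234.] [[186. 249.]] [[184. 221.]]
[[201. 226.]
 [198. 209.]]
[[449. 292.]
 [448. 275.]]
```

View pics/z1.png

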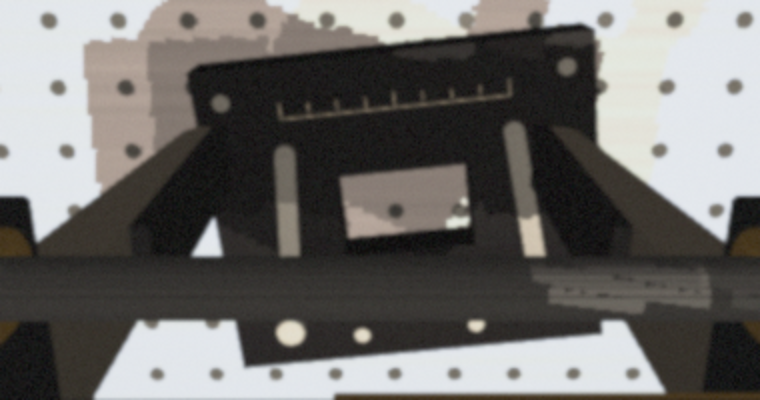

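The tips, at about (191,235) and (371,234), appear wider and further forward than the TCP model predicts. So fully open fingers end some 30-40 mm above the TCP, and they passed over the plate. I'll back off, part-close the gripper, and compare the tips in one montage.

Emit:
{"method": "jog_arm", "body": {"deltas": [[[0,0,-0.03,0,0,0],[0,0,-0.06,0,0,0],[0,0,-0.07,0,0,0],[0.03,0,-0.07,0,0,0],[0.06,0,-0.07,0,0,0],[0.065,0,-0.07,0,0,0],[0.065,0,-0.07,0,0,0],[0.065,0,-0.07,0,0,0],[0.065,0,-0.07,0,0,0],[0.065,0,-0.07,0,0,0]]], "hand": 0}}

```text
t: 5.13
tool_pos: [0.4934, -0.0797, 0.0903]
tcp_rot: [-180.0, 0.0, -171.7]
force: [0.5, -0.9, 0.0]
gripper_width: 0.502
grasp_force: 0.0
```

```bash
python3 -c "
from h import *
s=monitor.observe(); print(s['tool_pos'],s['tcp_rot'],s['gripper_width']); grab('wrist','w3'); grab('scene','s3')"
```

```text
[ 0.49339784 -0.07972852  0.09027445] [-1.79982616e+02  4.20717441e-02 -1.71661396e+02] 0.5016707968866729
```

Emit:
{"method": "jog_arm", "body": {"deltas": [[[0,0,0,0,0,0],[0,0,0,0,0,0],[0,0,0,0,0,0],[0,0,0,0,0,0],[0,0,0,0,0,0],[0,0,0,0,0,0],[0,0,0,0,0,0],[0,0,0,0,0,0]]], "hand": -1}}

```text
t: 5.9
tool_pos: [0.4923, -0.0796, 0.0901]
tcp_rot: [-180.0, 0.0, -171.7]
force: [-0.4, -0.4, -0.9]
gripper_width: 0.005
grasp_force: 0.0
```

```bash
python3 -c "
from h import *
s=monitor.observe(); print(s['tool_pos'],s['tcp_rot'],s['gripper_width'],s['t']); grab('wrist','w4'); grab('scene','s4')
Rt=Ro.from_euler('xyz',s['tcp_rot'],degrees=True);sc=cams.camera_model('scene');w=cams.camera_model('wrist')
p=proj(sc,s['tool_pos'])[0];q=proj(w,s['tool_pos'])[0];print(p,q)
R=lambda f:cv2.imread(f'pics/{f}.png')
x0,y0=int(p[0])-65,int(p[1])-90
print(x0,y0)
rows=[]
for a,b in(('w3','s3'),('w4','s4')):
  A=cv2.resize(R(a)[150:350,130:430],(450,300)); B=cv2.resize(R(b)[y0:y0+120,x0:x0+140],(350,300)); rows.append(np.hstack([A,B]))
I=np.vstack(rows); qq=((q-[130,150])*1.5); pp=((p-[x0,y0])*2.5)
for o in(0,300): cv2.drawMarker(I,(int(qq[0]),int(qq[1])+o),(0,0,255),0,12,1); cv2.drawMarker(I,(int(pp[0])+450,int(pp[1])+o),(0,0,255),0,12,1)
cv2.imwrite('pics/mont.png',I)"
```

```text
[ 0.4923216  -0.07964239  0.09010504] [-1.79999253e+02  2.01982399e-03 -1.71682963e+02] 0.005288143924850839 5.9
[246.55208824 193.09515341] [280.80520755 226.17482461]
181 103
```

View pics/mont.png

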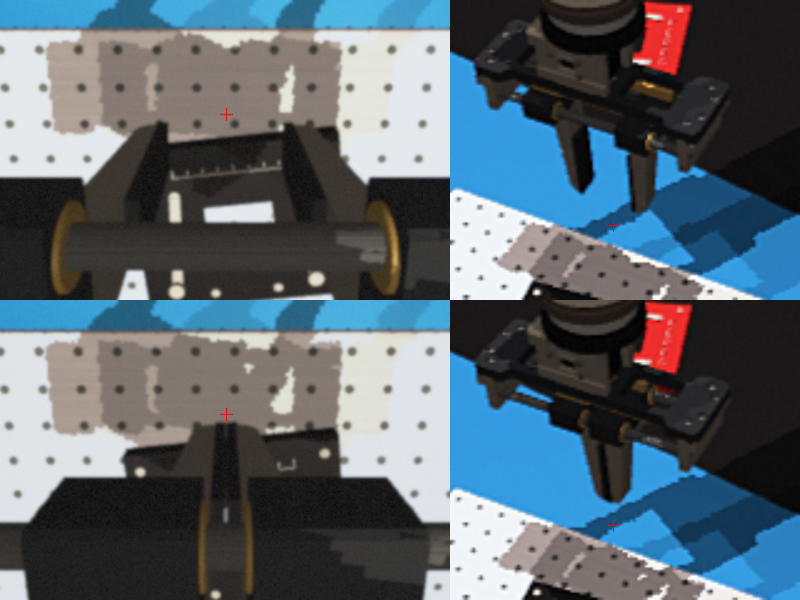

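In the montage (red cross marks the reported TCP) the tips, half open and shut, end at the same height. That is about 10 scene pixels, or roughly 40 mm, short of the reported TCP. So real tip z ≈ TCP z + 0.04. I'll descend beside the plate until light contact to calibrate it.

Emit:
{"method": "jog_arm", "body": {"deltas": [[[0,0,0.03,0,0,0],[0,0,0.055,0,0,0],[0,0,0.075,0,0,0],[0,0,0.09,0,0,0],[0,0,0.095,0,0,0],[0,0,0.099,0,0,0],[0,0,0.1,0,0,0],[0,0,0.1,0,0,0]]], "hand": 0.3}}

```text
t: 6.67
tool_pos: [0.493, -0.0799, -0.0092]
tcp_rot: [-180.0, 0.1, -171.7]
force: [-0.2, 0.4, 0.2]
gripper_width: 0.561
grasp_force: 0.0
```

Emit:
{"method": "jog_arm", "body": {"deltas": [[[0,0,0.001,0,0,0],[0,0,0.002,0,0,0],[0,0,0.003,0,0,0]]]}}

```text
t: 6.92
tool_pos: [0.4929, -0.0799, -0.0123]
tcp_rot: [-180.0, 0.1, -171.7]
force: [-0.3, -0.0, 0.5]
gripper_width: 0.654
grasp_force: 0.0
```

Emit:
{"method": "jog_arm", "body": {"deltas": [[[0,0,0.001,0,0,0],[0,0,0.002,0,0,0],[0,0,0.002,0,0,0]]]}}

```text
t: 7.17
tool_pos: [0.4922, -0.0796, -0.0151]
tcp_rot: [180.0, -0.0, -171.7]
force: [-0.8, -0.1, 0.1]
gripper_width: 0.649
grasp_force: 0.0
```

Emit:
{"method": "jog_arm", "body": {"deltas": [[[0,0,0.001,0,0,0],[0,0,0.002,0,0,0],[0,0,0.002,0,0,0]]]}}

```text
t: 7.42
tool_pos: [0.4921, -0.0796, -0.0171]
tcp_rot: [180.0, -0.0, -171.7]
force: [0.4, 0.4, -0.6]
gripper_width: 0.654
grasp_force: 0.0
```

Emit:
{"method": "jog_arm", "body": {"deltas": [[[0,0,0.001,0,0,0],[0,0,0.0015,0,0,0],[0,0,0.0015,0,0,0]]]}}

```text
t: 7.67
tool_pos: [0.4922, -0.0796, -0.0185]
tcp_rot: [180.0, -0.0, -171.7]
force: [0.5, -0.5, 0.6]
gripper_width: 0.653
grasp_force: 0.0
```

Emit:
{"method": "jog_arm", "body": {"deltas": [[[0,0,0.001,0,0,0],[0,0,0.0015,0,0,0],[0,0,0.0015,0,0,0]]]}}

```text
t: 7.92
tool_pos: [0.4922, -0.0796, -0.02]
tcp_rot: [180.0, -0.0, -171.7]
force: [-0.3, -0.6, 0.9]
gripper_width: 0.648
grasp_force: 0.0
```

Emit:
{"method": "jog_arm", "body": {"deltas": [[[0,0,0.001,0,0,0],[0,0,0.0015,0,0,0],[0,0,0.0015,0,0,0]]]}}

```text
t: 8.17
tool_pos: [0.4922, -0.0796, -0.0215]
tcp_rot: [180.0, -0.0, -171.7]
force: [0.1, 0.0, 0.2]
gripper_width: 0.649
grasp_force: 0.0
```

Emit:
{"method": "jog_arm", "body": {"deltas": [[[0,0,0.001,0,0,0],[0,0,0.0015,0,0,0],[0,0,0.0015,0,0,0]]]}}

```text
t: 8.42
tool_pos: [0.4925, -0.0797, -0.0224]
tcp_rot: [-180.0, -0.0, -171.7]
force: [-1.3, 0.6, 4.0]
gripper_width: 0.647
grasp_force: 2.3
```

```bash
python3 -c "
from h import *
im,m=grab('wrist','w5'); s=monitor.observe(); print(s['force'],s['tool_pos'],w2b(s['tool_pos']))"
```

```text
[-1.60084473  0.31283415  5.52884695] [ 0.49246638 -0.07968515 -0.02242879] [-0.11863336 -0.01738138]
```

Contact came at TCP z −0.0224, so the tip offset is 39 mm. I'll raise 4 mm and push straight along board +x. The two-finger contact squares the plate.

Emit:
{"method": "jog_arm", "body": {"deltas": [[[0,0,-0.004,0,0,0],[-0.008,0,-0.004,0,0,0],[-0.016,0,-0.004,0,0,0],[-0.019,0,-0.004,0,0,0],[-0.0215,0,-0.004,0,0,0],[-0.024,0,-0.004,0,0,0],[-0.0265,0,-0.004,0,0,0],[-0.029,0,-0.004,0,0,0],[-0.0315,0,-0.004,0,0,0],[-0.034,0,-0.004,0,0,0],[-0.0365,0,-0.004,0,0,0],[-0.039,0,-0.004,0,0,0],[-0.0415,0,-0.004,0,0,0],[-0.044,0,-0.004,0,0,0],[-0.0465,0,-0.004,0,0,0],[-0.049,0,-0.004,0,0,0],[-0.0515,0,-0.004,0,0,0],[-0.054,0,-0.004,0,0,0],[-0.0565,0,-0.004,0,0,0],[-0.059,0,-0.004,0,0,0]]]}}

```text
t: 10.13
tool_pos: [0.5484, -0.0706, -0.0196]
tcp_rot: [179.9, -0.3, -171.6]
force: [-6.8, 0.2, 3.7]
gripper_width: 0.647
grasp_force: 3.0
```

```bash
cat >> h.py <<'E'
def stage_top(name):
    im,m=grab('top',name); g=im.max(2); d=(g<75).astype(np.uint8); d[:85]=0;d[235:]=0;d[:,:205]=0;d[:,:]*=1;d[:,415:]=0
    return im,m
E
python3 -c "
from h import *
s=monitor.observe(); print(s['force'],w2b(s['tool_pos']),s['tool_pos'][2])
im,m=grab('wrist','w6'); g=im.max(2).astype(int)
for c in (235,255,280,305,325): print(c,g[150:260:2,c].tolist())
print('pred front edge px',proj(m,[[*b2w(w2b(s['tool_pos'])[0]+.01,y),.0307] for y in (-.08,.05)]))"
```

```text
[-6.82769862  0.20661262  3.66768288] [-0.06200871 -0.01654204] -0.01956238700405341
235 [234, 235, 237, 237, 236, 234, 235, 236, 236, 236, 236, 234, 230, 228, 228, 229, 227, 227, 229, 201, 135, 134, 132, 135, 133, 137, 138, 135, 138, 134, 131, 134, 136, 137, 133, 131, 134, 139, 138, 135, 138, 141, 139, 138, 135, 136, 130, 132, 136, 135, 139, 138, 133, 136, 133]
255 [228, 227, 229, 229, 228, 229, 229, 227, 226, 229, 228, 228, 227, 227, 229, 229, 228, 228, 228, 227, 228, 226, 204, 136, 134, 136, 136, 136, 138, 135, 133, 131, 133, 135, 133, 133, 137, 137, 134, 136, 140, 144, 138, 136, 139, 137, 131, 132, 134, 137, 136, 136, 133, 133, 133]
280 [228, 229, 230, 229, 228, 228, 226, 228, 229, 228, 229, 228, 229, 228, 228, 230, 229, 226, 228, 227, 227, 226, 228, 227, 228, 218, 145, 137, 137, 136, 135, 136, 136, 137, 136, 136, 134, 134, 137, 137, 141, 140, 138, 138, 138, 134, 131, 134, 134, 137, 136, 138, 134, 136, 137]
305 [237, 236, 236, 236, 236, 235, 236, 237, 237, 236, 237, 236, 236, 236, 236, 237, 236, 232, 227, 228, 228, 228, 227, 227, 229, 229, 230, 230, 226, 159, 130, 132, 137, 136, 139, 137, 137, 135, 137, 139, 140, 143, 140, 135, 137, 139, 135, 133, 134, 136, 138, 136, 133, 138, 137]
325 [178, 180, 187, 199, 234, 235, 234, 237, 237, 237, 236, 237, 236, 236, 237, 237, 237, 236, 236, 236, 236, 235, 231, 228, 227, 207, 123, 113, 124, 132, 133, 134, 138, 139, 139, 137, 136, 134, 138, 138, 143, 142, 138, 136, 136, 112, 75, 66, 98, 131, 137, 135, 136, 136, 138]
pred front edge px [[171.57282785 269.3295243 ]
 [396.15502825 268.7638763 ]]
```

Emit:
{"method": "jog_arm", "body": {"deltas": [[[-0.0025,0,0,0,0,0],[-0.005,0,0,0,0,0],[-0.0075,0,0,0,0,0],[-0.01,0,0,0,0,0],[-0.0125,0,0,0,0,0],[-0.015,0,0,0,0,0],[-0.0175,0,0,0,0,0],[-0.02,0,0,0,0,0],[-0.0225,0,0,0,0,0],[-0.025,0,0,0,0,0],[-0.0275,0,0,0,0,0],[-0.03,0,0,0,0,0],[-0.0325,0,0,0,0,0],[-0.034,0,0,0,0,0],[-0.034,0,0,0,0,0]]]}}

```text
t: 11.43
tool_pos: [0.5833, -0.066, -0.0196]
tcp_rot: [180.0, -0.1, -171.7]
force: [-4.2, -0.3, 0.8]
gripper_width: 0.652
grasp_force: 2.1
```

```bash
cat > st.py <<'E'
from h import *
import sys
# plate outline in the scene and top views -> board coords of its corners
s=monitor.observe(); print('t',s['t'],'F',s['force'].round(1),'tcp b',w2b(s['tool_pos']).round(4),s['tool_pos'][2].round(4))
im,m=grab('scene',sys.argv[1]); T=np.float32([proj(m,[*b2w(x,y),.0307])[0] for x,y in((.13,.16),(.13,-.24),(-.13,-.24),(-.13,.16))])
# rectified view of plane z=.0307, 2 px/mm : col = (.16-y), row=(.13-x)
H=cv2.getPerspectiveTransform(T,np.float32([[0,0],[800,0],[800,520],[0,520]])); W=cv2.warpPerspective(im,H,(800,520)); cv2.imwrite(f'pics/{sys.argv[1]}_r.png',W[:,:,::-1])
E
python3 st.py s7
```

```text
t 11.4333 F [-4.2 -0.3  0.8] tcp b [-0.0267 -0.0171] -0.0196
```

Emit:
{"method": "jog_arm", "body": {"deltas": [[[0.015,0,0,0,0,0],[0.02,0,-0.02,0,0,0],[0.02,0,-0.06,0,0,0],[0.02,0,-0.09,0,0,0],[-0.02,0.04,-0.09,0,0,0.3],[-0.05,0.08,-0.09,0,0,0.6],[-0.07,0.112,-0.09,0,0,1.57],[-0.07,0.112,-0.09,0,0,1.57],[-0.07,0.112,-0.09,0,0,1.57],[-0.07,0.112,-0.09,0,0,1.57],[-0.07,0.112,-0.09,0,0,1.57],[-0.07,0.112,-0.09,0,0,1.57],[-0.07,0.112,-0.09,0,0,1.57],[-0.07,0.112,-0.09,0,0,1.57],[-0.07,0.112,-0.09,0,0,1.57],[-0.07,0.112,-0.09,0,0,1.57],[-0.07,0.112,-0.09,0,0,1.57],[-0.07,0.112,-0.09,0,0,1.57]]]}}

```text
t: 12.98
tool_pos: [0.6384, 0.0549, 0.0715]
tcp_rot: [179.9, 0.0, 98.2]
force: [-1.1, 0.5, 0.4]
gripper_width: 0.649
grasp_force: 0.0
```

```bash
python3 -c "
from h import *
s=monitor.observe(); print(w2b(s['tool_pos'])); delta([*b2w(.043,.095),-.0195],98.38)
im,m=grab('top','top2'); g=im.max(2).astype(int)
# plate edges in the top view along board lines at z=.0307
def line(p,q,n=400):
  P=np.array([[*b2w(*(np.array(p)+(np.array(q)-p)*k)),.0307] for k in np.linspace(0,1,n)]); px=proj(m,P).astype(np.float32)
  return cv2.remap(im.max(2),px[:,0].reshape(1,-1),px[:,1].reshape(1,-1),1)[0].astype(int)
for x in (0.0,.09): v=line((x,.1),(x,-.2)); print(x,[(round(.1-.3*i/399,4)) for i in range(1,400) if (v[i]<110)!=(v[i-1]<110)])
for y in (.04,-.06): v=line((-.06,y),(.14,y)); print(y,[(round(-.06+.2*i/399,4)) for i in range(1,400) if (v[i]<110)!=(v[i-1]<110)])"
```

```text
[0.0453719  0.09453642]
t 12.9833 pos [0.6384 0.0549 0.0715] [179.86   0.    98.24] F [-1.06  0.49  0.44] delta [ 0.0005 -0.0026  0.091 ] [ 0.0025  0.0001 -0.0025]
0.0 [0.097, 0.085, 0.0556, -0.0744, -0.0767, -0.0842]
0.09 [0.0481, 0.0353, 0.0286, -0.0586, -0.0699, -0.085]
0.04 [-0.041, -0.0399, -0.0189, 0.128]
-0.06 [-0.0189, 0.0207, 0.0924, 0.1034, 0.1099, 0.1199]
```

Emit:
{"method": "jog_arm", "body": {"deltas": [[[0,-0.002,0.03,0,0,0],[0,-0.002,0.06,0,0,0],[0,-0.002,0.08,0,0,0],[0,-0.002,0.088,0,0,0],[0,-0.002,0.091,0,0,0],[-0.008,-0.002,0.091,0,0,0],[-0.016,-0.002,0.091,0,0,0],[-0.022,-0.002,0.091,0,0,0],[-0.0245,-0.002,0.091,0,0,0],[-0.027,-0.002,0.091,0,0,0],[-0.0295,-0.002,0.091,0,0,0],[-0.032,-0.002,0.091,0,0,0],[-0.0345,-0.002,0.091,0,0,0],[-0.037,-0.002,0.091,0,0,0],[-0.0395,-0.002,0.091,0,0,0],[-0.042,-0.002,0.091,0,0,0],[-0.0445,-0.002,0.091,0,0,0],[-0.047,-0.002,0.091,0,0,0],[-0.0495,-0.002,0.091,0,0,0],[-0.052,-0.002,0.091,0,0,0]]]}}

```text
t: 14.7
tool_pos: [0.6434, 0.0051, -0.019]
tcp_rot: [179.9, -0.2, 98.4]
force: [-0.4, 6.3, 4.7]
gripper_width: 0.65
grasp_force: 3.3
```

```bash
python3 -c "
from h import *
s=monitor.observe(); print(w2b(s['tool_pos'])); delta([*b2w(.043,-.034),-.0195],98.38)"
```

```text
[0.04303625 0.04446742]
t 14.7 pos [ 0.6434  0.0051 -0.019 ] [ 1.7993e+02 -1.6000e-01  9.8390e+01] F [-0.39  6.32  4.68] delta [-0.0785 -0.      0.0003] [ 0.0012 -0.0028  0.0001]
```

Emit:
{"method": "jog_arm", "body": {"deltas": [[[-0.003,0,0,0,0,0],[-0.006,0,0,0,0,0],[-0.009,0,0,0,0,0],[-0.012,0,0,0,0,0],[-0.015,0,0,0,0,0],[-0.018,0,0,0,0,0],[-0.021,0,0,0,0,0],[-0.024,0,0,0,0,0],[-0.027,0,0,0,0,0],[-0.03,0,0,0,0,0],[-0.033,0,0,0,0,0],[-0.036,0,0,0,0,0],[-0.039,0,0,0,0,0],[-0.042,0,0,0,0,0],[-0.045,0,0,0,0,0],[-0.048,0,0,0,0,0],[-0.051,0,0,0,0,0],[-0.054,0,0,0,0,0],[-0.057,0,0,0,0,0],[-0.06,0,0,0,0,0]]]}}

```text
t: 16.37
tool_pos: [0.6521, -0.0542, -0.019]
tcp_rot: [179.9, -0.2, 98.4]
force: [-0.5, 6.5, 5.1]
gripper_width: 0.647
grasp_force: 3.4
```

Emit:
{"method": "jog_arm", "body": {"deltas": [[[-0.0025,0,0,0,0,0],[-0.005,0,0,0,0,0],[-0.0075,0,0,0,0,0],[-0.01,0,0,0,0,0],[-0.0115,0,0,0,0,0],[-0.013,0,0,0,0,0]]]}}

```text
t: 16.87
tool_pos: [0.654, -0.0671, -0.019]
tcp_rot: [179.9, -0.2, 98.4]
force: [0.1, 5.9, 4.3]
gripper_width: 0.65
grasp_force: 3.5
```

```bash
python3 -c "
from h import *
s=monitor.observe(); print(w2b(s['tool_pos'])); delta([*b2w(.043,-.038),-.0195],98.38)"
```

```text
[ 0.04301384 -0.02846518]
t 16.8667 pos [ 0.654  -0.0671 -0.019 ] [ 1.7994e+02 -1.7000e-01  9.8390e+01] F [0.11 5.93 4.28] delta [-0.0095 -0.      0.0005] [ 0.001  -0.0029  0.0001]
```

Emit:
{"method": "jog_arm", "body": {"deltas": [[[-0.002,0,0,0,0,0],[-0.004,0,0,0,0,0],[-0.0055,0,0,0,0,0],[-0.007,0,0,0,0,0]]]}}

```text
t: 17.2
tool_pos: [0.655, -0.074, -0.019]
tcp_rot: [179.9, -0.2, 98.4]
force: [-1.8, 7.0, 5.2]
gripper_width: 0.648
grasp_force: 3.5
```

Emit:
{"method": "jog_arm", "body": {"deltas": [[[-0.001,0,0,0,0,0],[-0.0015,0,0,0,0,0],[-0.0015,0,0,0,0,0]]]}}

```text
t: 17.45
tool_pos: [0.6553, -0.0756, -0.019]
tcp_rot: [179.9, -0.2, 98.4]
force: [-0.9, 6.4, 5.2]
gripper_width: 0.65
grasp_force: 3.2
```

Emit:
{"method": "jog_arm", "body": {"deltas": [[[-0.001,0,0,0,0,0],[-0.0015,0,0,0,0,0],[-0.0015,0,0,0,0,0]]]}}

```text
t: 17.7
tool_pos: [0.6554, -0.0764, -0.019]
tcp_rot: [180.0, -0.2, 98.4]
force: [-1.7, 8.3, 4.9]
gripper_width: 0.649
grasp_force: 4.0
```

Force is starting to rise near the expected stop position (TCP y ≈ −0.038).

Emit:
{"method": "jog_arm", "body": {"deltas": [[[-0.001,0,0,0,0,0],[-0.0015,0,0,0,0,0],[-0.0015,0,0,0,0,0]]]}}

```text
t: 17.95
tool_pos: [0.6553, -0.0764, -0.019]
tcp_rot: [180.0, -0.3, 98.4]
force: [-2.9, 12.1, 7.6]
gripper_width: 0.649
grasp_force: 6.1
```

Emit:
{"method": "jog_arm", "body": {"deltas": [[[-0.001,0,0,0,0,0],[-0.0015,0,0,0,0,0],[-0.0015,0,0,0,0,0]]]}}

```text
t: 18.2
tool_pos: [0.6553, -0.0764, -0.019]
tcp_rot: [180.0, -0.5, 98.4]
force: [-1.4, 14.9, 7.6]
gripper_width: 0.65
grasp_force: 8.1
```

```bash
python3 -c "
from h import *
s=monitor.observe(); print(s['t'],w2b(s['tool_pos']),s['force'],s['torque'])"
```

```text
18.2 [ 0.04294629 -0.0378959 ] [-1.39964641 14.91849116  7.59637086] [2.77185338 0.41254392 0.03807331]
```

Emit:
{"method": "jog_arm", "body": {"deltas": [[[0.015,0,0,0,0,0],[0.02,0,-0.02,0,0,0],[0.02,0,-0.06,0,0,0],[0.02,0,-0.09,0,0,0],[0,-0.04,-0.09,0,0,-0.3],[-0.03,-0.08,-0.09,0,0,-0.6],[-0.05,-0.103,-0.09,0,0,-1.57],[-0.077,-0.103,-0.09,0,0,-1.57],[-0.077,-0.103,-0.09,0,0,-1.57],[-0.077,-0.103,-0.09,0,0,-1.57],[-0.077,-0.103,-0.09,0,0,-1.57],[-0.077,-0.103,-0.09,0,0,-1.57],[-0.077,-0.103,-0.09,0,0,-1.57],[-0.077,-0.103,-0.09,0,0,-1.57],[-0.077,-0.103,-0.09,0,0,-1.57],[-0.077,-0.103,-0.09,0,0,-1.57],[-0.077,-0.103,-0.09,0,0,-1.57],[-0.077,-0.103,-0.09,0,0,-1.57]]]}}

```text
t: 19.7
tool_pos: [0.5647, -0.1731, 0.0701]
tcp_rot: [-180.0, -0.0, -171.6]
force: [0.3, 0.0, -1.2]
gripper_width: 0.65
grasp_force: 0.0
```

```bash
python3 -c "
from h import *
s=monitor.observe(); print(w2b(s['tool_pos'])); delta([*b2w(-.058,-.118),-.0195],188.38)
im,m=grab('top','top3')
def line(p,q,n=400):
  P=np.array([[*b2w(*(np.array(p)+(np.array(q)-p)*k)),.0307] for k in np.linspace(0,1,n)]); px=proj(m,P).astype(np.float32)
  return cv2.remap(im.max(2),px[:,0].reshape(1,-1),px[:,1].reshape(1,-1),1)[0].astype(int)
for x in (.03,.09): v=line((x,.0),(x,-.22)); print(x,[(round(-.22*i/399,4)) for i in range(1,400) if (v[i]<110)!=(v[i-1]<110)])
for y in (-.06,-.075,-.16,-.175): v=line((-.06,y),(.14,y)); print(y,[(round(-.06+.2*i/399,4)) for i in range(1,400) if (v[i]<110)!=(v[i-1]<110)])"
```

```text
[-0.06081727 -0.1203421 ]
t 19.7 pos [ 0.5647 -0.1731  0.0701] [-1.7997e+02 -1.0000e-02 -1.7155e+02] F [ 0.27  0.04 -1.24] delta [-0.0028  0.0024  0.0896] [-0.0004 -0.0002  0.0012]
0.03 [-0.0469, -0.07, -0.1097, -0.1147]
0.09 [-0.0469, -0.0662, -0.0766, -0.113, -0.1533, -0.1665, -0.1737]
-0.06 [-0.0159, -0.0084, 0.0127, 0.1039, 0.1094, 0.121]
-0.075 [0.0377, 0.0543, 0.0934, 0.1039, 0.1109, 0.1345]
-0.16 [0.0849, 0.0984, 0.14]
-0.175 [0.0778, 0.1064]
```

Emit:
{"method": "jog_arm", "body": {"deltas": [[[0,0.002,0.03,0,0,0],[0,0.002,0.06,0,0,0],[0,0.002,0.08,0,0,0],[0,0.002,0.087,0,0,0],[0,0.002,0.09,0,0,0],[-0.008,0.002,0.09,0,0,0],[-0.016,0.002,0.09,0,0,0],[-0.024,0.002,0.09,0,0,0],[-0.0265,0.002,0.09,0,0,0],[-0.029,0.002,0.09,0,0,0],[-0.0315,0.002,0.09,0,0,0],[-0.034,0.002,0.09,0,0,0],[-0.0365,0.002,0.09,0,0,0],[-0.039,0.002,0.09,0,0,0],[-0.041,0.002,0.09,0,0,0]]]}}

```text
t: 21.0
tool_pos: [0.6031, -0.1655, -0.0199]
tcp_rot: [180.0, -0.3, -171.7]
force: [-8.1, 0.1, 6.4]
gripper_width: 0.651
grasp_force: 4.0
```

Emit:
{"method": "jog_arm", "body": {"deltas": [[[-0.001,0,0,0,0,0],[-0.002,0,0,0,0,0],[-0.002,0,0,0,0,0]]]}}

```text
t: 21.25
tool_pos: [0.6051, -0.1652, -0.0199]
tcp_rot: [180.0, -0.3, -171.7]
force: [-7.2, -0.1, 5.7]
gripper_width: 0.653
grasp_force: 3.4
```

Emit:
{"method": "jog_arm", "body": {"deltas": [[[-0.001,0,0,0,0,0],[-0.002,0,0,0,0,0],[-0.002,0,0,0,0,0]]]}}

```text
t: 21.5
tool_pos: [0.607, -0.1649, -0.0199]
tcp_rot: [179.9, -0.3, -171.7]
force: [-6.2, -0.9, 5.8]
gripper_width: 0.653
grasp_force: 3.5
```

```bash
python3 -c "
from h import *
s=monitor.observe(); print(s['t'],w2b(s['tool_pos']),s['force'],s['torque'])"
```

```text
21.5 [-0.01770279 -0.11842856] [-6.17835769 -0.85129578  5.8379237 ] [-0.09824873  1.23363493  0.04923337]
```

Emit:
{"method": "jog_arm", "body": {"deltas": [[[-0.001,0,0,0,0,0],[-0.002,0,0,0,0,0],[-0.002,0,0,0,0,0]]]}}

```text
t: 21.75
tool_pos: [0.6091, -0.1646, -0.0199]
tcp_rot: [179.9, -0.3, -171.7]
force: [-7.2, -1.4, 5.9]
gripper_width: 0.654
grasp_force: 3.4
```

Emit:
{"method": "jog_arm", "body": {"deltas": [[[-0.001,0,0,0,0,0],[-0.002,0,0,0,0,0],[-0.002,0,0,0,0,0]]]}}

```text
t: 22.0
tool_pos: [0.609, -0.1646, -0.0199]
tcp_rot: [179.9, -0.5, -171.6]
force: [-14.0, -2.2, 10.2]
gripper_width: 0.651
grasp_force: 6.9
```

Emit:
{"method": "jog_arm", "body": {"deltas": [[[-0.001,0,0,0,0,0],[-0.0015,0,0,0,0,0],[-0.0015,0,0,0,0,0]]]}}

```text
t: 22.25
tool_pos: [0.609, -0.1646, -0.0199]
tcp_rot: [179.9, -0.7, -171.6]
force: [-18.7, -2.4, 14.1]
gripper_width: 0.653
grasp_force: 9.5
```

```bash
python3 -c "
from h import *
s=monitor.observe(); print(s['t'],w2b(s['tool_pos']),s['force'],s['torque'],s['tcp_rot'])"
```

```text
22.25 [-0.0157196  -0.11838942] [-18.68495611  -2.37176844  14.05261126] [-0.44585072  3.31278561 -0.01409556] [ 179.88646094   -0.69838964 -171.63380805]
```

Stalled against the rail at the predicted position. I'll back off, lift away and check.

Emit:
{"method": "jog_arm", "body": {"deltas": [[[0.004,0,0,0,0,0],[0.012,0,0,0,0,0],[0.025,0,-0.01,0,0,0],[0.035,0,-0.04,0,0,0],[0.06,0,-0.08,0,0,0],[0.1,0,-0.11,0,0,0],[0.14,0,-0.13,0,0,0],[0.17,0,-0.13,0,0,0],[0.17,0,-0.13,0,0,0],[0.17,0,-0.13,0,0,0]]]}}

```text
t: 23.08
tool_pos: [0.4451, -0.1888, 0.1106]
tcp_rot: [-179.9, 0.1, -171.8]
force: [0.3, 0.1, -0.4]
gripper_width: 0.648
grasp_force: 0.0
```

```bash
python3 -c "
from h import *
s=monitor.observe(); print(s['t'],w2b(s['tool_pos']),s['force'])
im,m=grab('top','top4'); c=grab('scene','s4f')[0]
A=cv2.resize(im[80:220,290:430,::-1],(400,400),interpolation=2);B=cv2.resize(c[190:330,100:240,::-1],(400,400),interpolation=2); cv2.imwrite('pics/fin.png',np.hstack([A,B]))
def line(p,q,n=400):
  P=np.array([[*b2w(*(np.array(p)+(np.array(q)-p)*k)),.0307] for k in np.linspace(0,1,n)]); px=proj(m,P).astype(np.float32)
  return cv2.remap(im.max(2),px[:,0].reshape(1,-1),px[:,1].reshape(1,-1),1)[0].astype(int)
for x in (.01,.03,.09): v=line((x,.0),(x,-.22)); print(x,[(round(-.22*i/399,4)) for i in range(1,400) if (v[i]<110)!=(v[i-1]<110)])
for y in (-.06,-.075,-.16,-.175): v=line((-.06,y),(.14,y)); print(y,[(round(-.06+.2*i/399,4)) for i in range(1,400) if (v[i]<110)!=(v[i-1]<110)])"
```

```text
23.0833 [-0.18139809 -0.11841136] [ 0.32973406  0.07737179 -0.43200288]
0.01 [-0.0469, -0.0579, -0.0601, -0.1781, -0.1797]
0.03 [-0.0469, -0.075, -0.0822, -0.1566, -0.1638, -0.1897, -0.22]
0.09 [-0.0469, -0.0684, -0.0772, -0.1627, -0.1698, -0.1886]
-0.06 [-0.0084, 0.0047, 0.0102, 0.1205]
-0.075 [-0.0094, 0.0282, 0.1049, 0.1335]
-0.16 [-0.0089, 0.0257, 0.0713, 0.1335]
-0.175 [-0.0369, -0.0299, -0.0084, 0.1335]
```

View pics/fin.png

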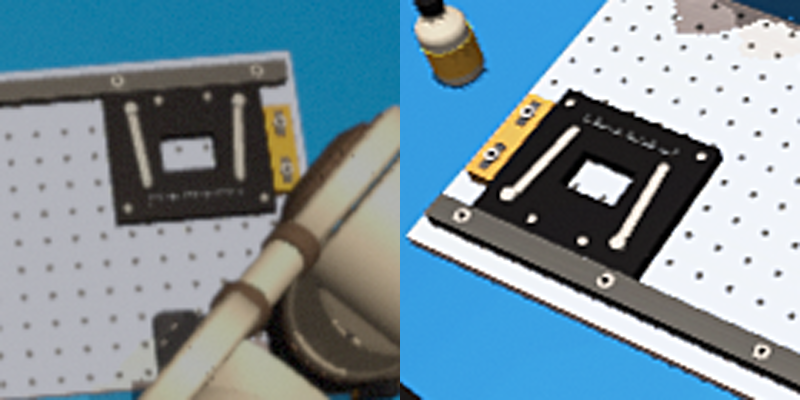

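The final view shows the plate's back edge flush along the rail and its right end against the brass stop. The left edge is unchanged at y −0.0469 and the front edge is parallel. The arm is clear.

```bash
python3 -c "
from h import *
print(hand_in())"
```

```text
the job is handed in; nothing more can be done
None
```

I pushed the stage plate flush along the back rail and up against the brass end stop, let go of it and handed the job in; the final view showed no visible gap at either, but the judge's result was not shown to me.

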